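Show the gap in the socket rail and the socket that fills it

TASK

The socket set is being checked before it is put away, and one socket is missing from its rail. Show your helper where it goes and which one it is: point straight down at the bare post of the rail, with the fingertips two or three centimetres above it for two seconds, then in the same way at the loose socket on the bench that belongs on that post, by its size, and finish still pointing at it. Touch nothing at all, and travel well above the tools, so that the hand is never brought down over any other socket.

Things in the scene. Friction and masses are not known exactly. Their poses are not given: they have to be found in the camera images.
- rail: socket rail fixed on the bench: aluminium bar 40 mm wide (x), 330 long (y), 10 high, end caps 13 high, with a row of six black posts 48 mm apart, 12 mm thick, 24 mm tall. Origin: middle of its underside, z up. From y = -120 to +120 mm the posts carry chrome sockets of 22, 26, 30 mm outside diameter, none (the bare post, y = +24 mm), 38, 44 mm, in order of size
- bare_post (a point): middle of the top of the bare post, the one post of the rail that carries no socket; 34 mm above the bench. The tops of the two sockets beside it stand 18 and 23 mm higher than this point, with 62 mm free between them
- loose_34: short chrome socket standing loose on the bench, outside diameter 34 mm, height 44 mm, hexagon mouth up: the one missing from the rail, between its 30 and 38 mm neighbours. Origin: middle of its underside, on the bench; z up, so its top is 44 mm above the origin
- loose_22: another short chrome socket standing loose on the bench, outside diameter 22 mm, height 38 mm; its size is already on the rail. Origin: middle of its underside
- loose_44: another short chrome socket standing loose on the bench, outside diameter 44 mm, height 50 mm; its size is already on the rail. Origin: middle of its underside
- deep_30: deep (tall) chrome socket standing loose on the bench, outside diameter 30 mm, height 78 mm; not of this set. Origin: middle of its underside
- rail_22: short chrome socket on a post of the rail, outside diameter 22 mm, height 38 mm, its top 48 mm above the bench. Origin: middle of its underside, on the bar of the rail
- rail_26: short chrome socket on a post of the rail, outside diameter 26 mm, height 40 mm, its top 50 mm above the bench. Origin: middle of its underside, on the bar of the rail
- rail_30: short chrome socket on a post of the rail, outside diameter 30 mm, height 42 mm, its top 52 mm above the bench. Origin: middle of its underside, on the bar of the rail
- rail_38: short chrome socket on a post of the rail, outside diameter 38 mm, height 47 mm, its top 57 mm above the bench. Origin: middle of its underside, on the bar of the rail
- rail_44: short chrome socket on a post of the rail, outside diameter 44 mm, height 50 mm, its top 60 mm above the bench. Origin: middle of its underside, on the bar of the rail
- tape_measure: tape measure lying flat, black, 75 x 70 mm, 36 mm high, standing among the loose sockets; bystander. Origin: middle of its underside
- ratchet: ratchet handle, 250 mm long, lying on the left, up to 43 mm high; bystander. Origin: middle of the handle's length, on the bench
- extension_bar: steel extension bar, 125 mm long, 23 mm thick, lying on the right; bystander. Origin: middle of its underside
Mind the look-alikes: they are no part of the job. What is shaped like the loose_34 but orange or purple is not meant.

How it is judged:
By the outcome, as a careful person would: the job done as asked, in the order asked, and still so for the second after the job is handed in, with the robot touching nothing.
It also fails if it takes over 40 s, if anything falls off the work surface, if the arm or the gripper's body presses on something with over 40 N, if the wrist force passes 120 N, or if a joint passes its speed limit or range.

ROBOT

A 7-joint arm with a two-finger parallel gripper is mounted at the origin on the work surface. World frame = base frame: x ahead of the robot, y to its left, z up, the work surface at z = 0. Lengths are in m, angles in degrees, forces in N, time in s.
With the tool pointing down it reaches from about 0.35 to 0.9 m from the base axis. Payload 8.1 kg.
Tool frame: the origin (TCP) lies where the fingers leave the gripper's body, on its centre line; the fingertips stand 66 mm ahead of it and the grasp point (between the pads) lies 47 mm ahead of it; z points along the fingers, y is the line along which they close (so a half turn about z gives the same grasp; the last joint's range is limited). The gripper opens to 92 mm and grips with 3 to 60 N. Pads are 19 mm wide; open, the fingers measure 130 mm over their backs; the gripper's body (75 mm by 190 mm) begins 47 mm behind the grasp point.
Start: joints at [66.658, 24.895, 1.432, 90.138, -0.665, 64.973, -4.303], TCP at [0.188, -0.596, 0.292] pointing down, gripper open.
Joint ranges: [-149.89, 149.89], [-25.12, 119.58], [-72.63, 75.52], [4.76, 147.25], [-75.54, 255.54], [6.69, 114.76], [-157.13, 157.13]. Speed limits (degrees/s): [127.2, 127.2, 172.46, 172.46, 180, 180, 180].

INTERFACE

Orientations are given as [roll, pitch, yaw] about the fixed x, y, z axes, in that order (R = Rz(yaw) Ry(pitch) Rx(roll)).
In Python, from bench import telemetry, cams, order gives the robot as it stands.
- The arm moves only by the shell command python3 -m handwheel 'ROWS'. ROWS is JSON, a list of rows, each an object with "jaw": the finger opening in cm, from 0 to 9.18; "xyz": the shift along the tool's x, y, z in cm, a list of three; "roll": the turn about the tool's z in degrees. In form: [{"jaw": jaw, "xyz": [tx, ty, tz], "roll": roll}, ...]. A call has 1 to 12 rows; each row shifts and turns the commanded pose from where the row before left it, along the tool's axes as they then stand; what a row does not reach is not made up. A row lasts 1/8 s, in which the tool goes at most 62.5 mm and 10.7 degrees, less where a joint would pass 70% of its speed; a pose out of reach is approached as far as the arm can. A call with a gripper value outside its range is refused whole. The fingers move at their own pace and stop on an object; the grip force is fixed at half the most. Time passes only in rows, so rows that do not move let the fingers close. It gives the time, the measured TCP pose, the force, the opening and the grip force at its end, in the units of the state.
- telemetry.state(): the state, without advancing time (a new reading comes with each control period).
- cams.grab_frame(name): name is "side" or "top"; returns (picture, depth): 480x640x3 uint8, red, green, blue; 480x640 float32, m along the optical axis (not along the pixel's ray), 0 where there is no reading.
- cams.camera_model(name): a dict with "vertical_fov" (degrees; the focal length in pixels is half the picture's height over the tangent of half this angle, whatever the lens; pixels are square), "cx", "cy" (the principal point, pixels), "k1" (the pictures are not rectified: a ray, as slopes to the right and down, at radius r is drawn at 1 + k1 r^2 times it, then the intrinsics apply), "rvec" (rotation vector, rad) and "tvec" (3), from world to camera coordinates, as OpenCV has them. Camera axes: x right, y down, z forward; pixel columns grow to the right and rows downward; lengths in m; the calibration is good to about 2 mm. A picture is of the moment at which its call begins. camera_model takes no time and is no camera call.
- order.finish_job(): hands the job in; it is judged then, once.
The state is a dict: "t": time; "q": joint angles; "qd": joint speeds; "joint_torque": joint torques, N m; "eef_pos": TCP position; "orientation": TCP orientation; "ft_force": force on the tool from outside, world axes, zero at the start; "torque": the same for the moment, N m; "width": opening from 0.0 (shut) to 1.0 (fully open); "finger_force": force on a finger pad.
Only numpy, scipy, OpenCV 4.12 (cv2) and the standard library are available. Lean on these libraries where they do the work, as an engineer would, in place of code of your own. Each camera call takes 0.05 s, during which the arm holds its last target. There are 200 camera calls.

## Working session

There is one attempt and no reset: what is moved stays moved. The work goes in short steps, Python scripts to look and compute and a shell command to move; the robot and the scene stay as the last step left them, time stands still between calls to the robot, and variables do not carry over. Pictures are saved under pics/ and viewed, at most 10 in all, crops included, and the job is handed in when it is done.

```bash
mkdir -p pics; cat > h.py <<'E'
import numpy as np, cv2
from bench import telemetry, cams, order
def K(m):
    f=240/np.tan(np.radians(m["vertical_fov"])/2); return f
def world(name,uv,depth):
    "pixels + depth -> world points"
    m=cams.camera_model(name); f=K(m); uv=np.atleast_2d(uv).astype(float)
    d=(uv-[m["cx"],m["cy"]])/f; s=d.copy()
    for _ in range(20): s=d/(1+m["k1"]*(s**2).sum(1,keepdims=True))
    R=cv2.Rodrigues(np.array(m["rvec"],float))[0]; t=np.array(m["tvec"],float).ravel()
    r=np.c_[s,np.ones(len(s))]@R; c=-R.T@t
    return c,r,c+r*np.reshape(depth,(-1,1))
def onplane(name,uv,z):
    c,r,_=world(name,uv,np.ones(len(np.atleast_2d(uv)))); return c+r*((z-c[2])/r[:,2:3])
def cloud(name,dep):
    v,u=np.mgrid[0:480,0:640]; p=world(name,np.c_[u.ravel(),v.ravel()],dep.ravel())[2].reshape(480,640,3)
    p[dep==0]=np.nan; return p
E
python3 - <<'E'
from h import *
for n in("top","side"):
    p,d=cams.grab_frame(n); cv2.imwrite(f"pics/{n}0.png",p[:,:,::-1]); np.save(f"{n}0.npy",d); print(n,cams.camera_model(n))
s=telemetry.state();print(s)
E
```

```text
top {'vertical_fov': 44.46177738632059, 'cx': 317.7093473345768, 'cy': 245.0203779588876, 'k1': -0.19746918811744515, 'rvec': array([ 2.21734192, -2.15793068,  0.08500453]), 'tvec': array([-0.02693373,  0.54615472,  1.48248462])}
side {'vertical_fov': 51.952212403294496, 'cx': 319.46923649710493, 'cy': 248.3658922627713, 'k1': -0.12251815621768797, 'rvec': array([ 0.450362  , -2.77078227,  1.08275263]), 'tvec': array([0.53828413, 0.15962586, 0.84102455])}
{'t': 0.1, 'q': array([66.65643767, 24.93070797,  1.43133729, 90.18255983, -0.66522952,
       64.97395513, -4.30251808]), 'qd': array([-0.00861442, -0.18030392,  0.04891918, -0.06531397,  0.06240859,
        0.14392433, -0.02921352]), 'joint_torque': array([ 3.56596720e-03, -6.69143844e+01,  9.88398939e-01, -3.15153408e+01,
       -6.04574662e-02,  3.72947613e-02, -2.46014946e-05]), 'eef_pos': array([ 0.18742574, -0.59585835,  0.29155144]), 'orientation': array([-1.79921389e+02,  6.82088727e-03,  1.74607852e+01]), 'ft_force': array([ 0.22668692,  0.30139981, -0.3670056 ]), 'torque': array([ 0.00880165,  0.0570501 , -0.00548648]), 'finger_force': 0.0, 'width': 1.0006974565325093}
```

View pics/top0.png

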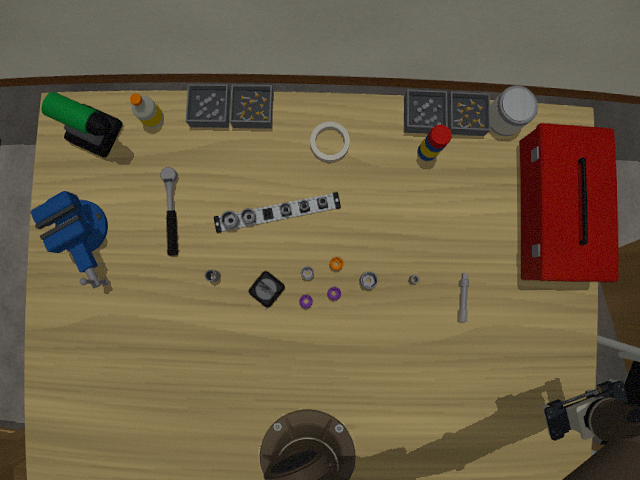

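View pics/side0.png

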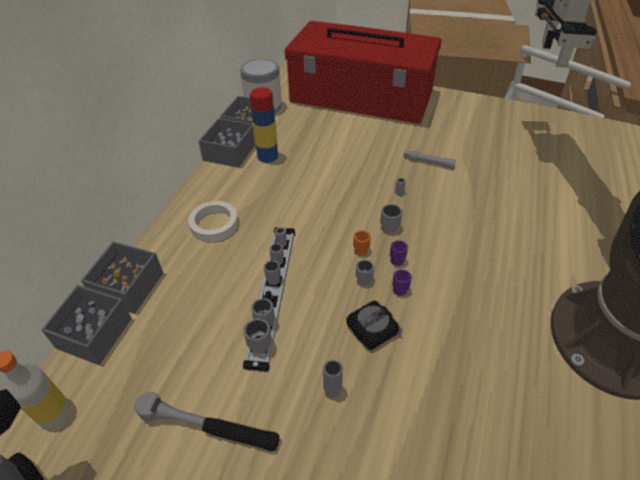

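The top view shows the rail from (217,224) to (338,201), with the bare post near (268,213). The loose chrome sockets are at (307,274), (369,281) and (414,280), and the tall one is at (213,277). Orange is at (336,264) and purple at (306,301) and (334,294). Next I'll measure these.

```bash
python3 - <<'E'
from h import *
d=np.load("top0.npy"); im=cv2.imread("pics/top0.png"); P=cloud("top",d)
hsv=cv2.cvtColor(im,cv2.COLOR_BGR2HSV)
# things by height
z=P[:,:,2]; m=((z>0.012)&(z<0.12)).astype(np.uint8)
n,l,st,c=cv2.connectedComponentsWithStats(m)
for i in range(1,n):
    if st[i,4]>25 and 190<c[i,0]<440 and 180<c[i,1]<320:
        q=l==i; h=np.nanpercentile(z[q],95); print(c[i].round(1),st[i],"h",h.round(3),onplane("top",c[i],h)[0].round(4))
crop=im[185:310,195:435]; cv2.imwrite("pics/crop1.png",cv2.resize(crop,(800,417),interpolation=cv2.INTER_CUBIC))
cs=cv2.imread("pics/side0.png")[170:410,220:440]; cv2.imwrite("pics/crop2.png",cv2.resize(cs,(550,600),interpolation=cv2.INTER_CUBIC))
E
```

```text
[336.2 201.9] [333 193   8  16  47] h 0.019 [ 0.6595 -0.0567  0.0189]
[321.6 201.5] [315 196  12  14  91] h 0.05 [ 0.6547 -0.0188  0.0502]
[303.3 205.2] [297 199  13  14 105] h 0.054 [0.6436 0.0271 0.0535]
[284.5 208.8] [276 202  15  15 139] h 0.055 [0.633  0.0739 0.0549]
[248.  216.1] [241 208  17  19 202] h 0.06 [0.6116 0.1646 0.0601]
[266.5 213.1] [262 209  10  10  39] h 0.036 [0.6234 0.1204 0.036 ]
[229.7 219.6] [219 211  21  20 278] h 0.063 [0.6011 0.2098 0.0632]
[217.7 224.9] [215 217   8  15  47] h 0.018 [0.5919 0.2473 0.018 ]
[336.  263.6] [330 257  13  14 125] h 0.049 [ 0.4991 -0.0589  0.0486]
[307.  272.5] [301 267  13  12 109] h 0.048 [0.475  0.013  0.0481]
[212.  274.9] [205 269  16  13 151] h 0.081 [0.4616 0.2461 0.0805]
[265.8 288.3] [248 270  37  37 809] h 0.04 [0.4326 0.1156 0.0403]
[368.6 279.3] [360 271  18  18 232] h 0.054 [ 0.4619 -0.1412  0.0539]
[414.2 278.8] [409 275  11   9  60] h 0.042 [ 0.4663 -0.258   0.0425]
[333.6 292.6] [327 286  14  14 128] h 0.048 [ 0.4266 -0.0548  0.0484]
[305.4 300.5] [299 294  14  14 126] h 0.047 [0.4048 0.0151 0.047 ]
```

View pics/crop1.png

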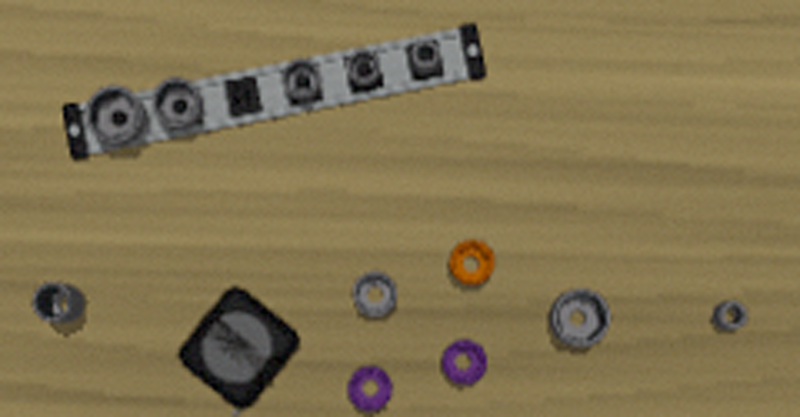

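View pics/crop2.png

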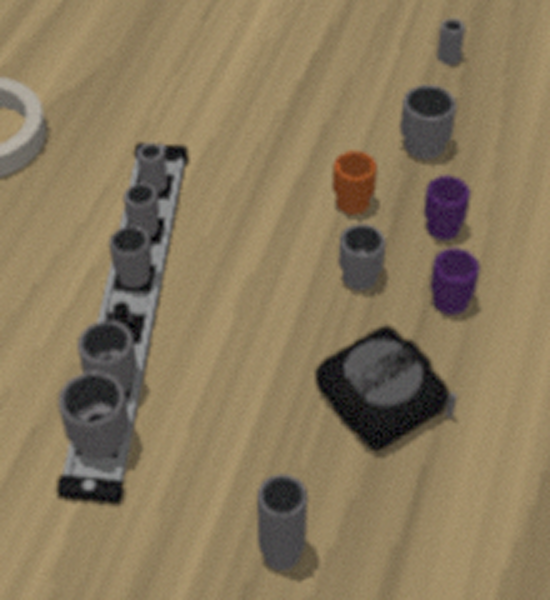

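The crops confirm the sizes. The plain chrome 34 mm socket is the one at crop (375,295), and the bare post is at crop (243,97). In world coordinates the post is about (0.623, 0.120) and the socket about (0.475, 0.013). First I close the jaw and turn the hand across the rail, up here.

```bash
python3 -m handwheel '[{"jaw":0,"xyz":[0,0,0],"roll":-8.6},{"jaw":0,"xyz":[0,0,0],"roll":-8.6},{"jaw":0,"xyz":[0,0,0],"roll":-8.6},{"jaw":0,"xyz":[0,0,0],"roll":-8.6},{"jaw":0,"xyz":[0,0,0],"roll":-8.6},{"jaw":0,"xyz":[0,0,0],"roll":-8.6},{"jaw":0,"xyz":[0,0,0],"roll":-8.6},{"jaw":0,"xyz":[0,0,0],"roll":-8.6},{"jaw":0,"xyz":[0,0,0],"roll":-8.6},{"jaw":0,"xyz":[0,0,0],"roll":-8.6},{"jaw":0,"xyz":[0,0,0],"roll":0}]'
cat > go.py <<'E'
import sys
from h import *
from scipy.spatial.transform import Rotation as Ro
s=telemetry.state(); R=Ro.from_euler("xyz",s["orientation"],degrees=True)
print(s["t"],s["eef_pos"].round(4),s["orientation"].round(2),s["q"].round(1),"w",s["width"])
for a in sys.argv[1:]:
    t=np.array(eval(a)); print("tool shift cm",(R.inv().apply(t-s["eef_pos"])*100).round(2))
E
python3 go.py "[.623,.12,.29]"
```

```text
t: 1.48
eef_pos: [0.1873, -0.5961, 0.2918]
orientation: [180.0, -0.1, 103.4]
ft_force: [-0.3, 0.6, 0.9]
width: 0.004
finger_force: 0.0
1.475 [ 0.1873 -0.5961  0.2918] [ 1.800e+02 -5.000e-02  1.034e+02] [ 79.7  26.3 -17.7  88.9   8.4  66.2  73.7] w 0.004192606804044781
tool shift cm [59.56 58.98  0.24]
```

```bash
python3 -m handwheel '[{"jaw":0,"xyz":[3,2.95,0],"roll":0},{"jaw":0,"xyz":[3,2.95,0],"roll":0},{"jaw":0,"xyz":[3,2.95,0],"roll":0},{"jaw":0,"xyz":[3,2.95,0],"roll":0},{"jaw":0,"xyz":[3,2.95,0],"roll":0},{"jaw":0,"xyz":[3,2.95,0],"roll":0},{"jaw":0,"xyz":[3,2.95,0],"roll":0},{"jaw":0,"xyz":[3,2.95,0],"roll":0},{"jaw":0,"xyz":[3,2.95,0],"roll":0},{"jaw":0,"xyz":[3,2.95,0],"roll":0}]'; python3 go.py "[.623,.12,.29]"
```

```text
t: 2.72
eef_pos: [0.4051, -0.2345, 0.2923]
orientation: [180.0, 0.0, 103.2]
ft_force: [0.3, -0.7, 0.5]
width: 0.009
finger_force: 0.0
2.725 [ 0.4051 -0.2345  0.2923] [1.7999e+02 1.0000e-02 1.0321e+02] [ 48.8  13.  -29.9 109.2   7.5  59.6  28.9] w 0.00925323409746877
tool shift cm [29.54 29.31  0.23]
```

```bash
python3 -m handwheel '[{"jaw":0,"xyz":[2.95,2.95,0],"roll":0},{"jaw":0,"xyz":[2.95,2.95,0],"roll":0},{"jaw":0,"xyz":[2.95,2.95,0],"roll":0},{"jaw":0,"xyz":[2.95,2.95,0],"roll":0},{"jaw":0,"xyz":[2.95,2.95,0],"roll":0},{"jaw":0,"xyz":[2.95,2.95,0],"roll":0},{"jaw":0,"xyz":[2.95,2.95,0],"roll":0},{"jaw":0,"xyz":[2.95,2.95,0],"roll":0},{"jaw":0,"xyz":[2.95,2.95,0],"roll":0},{"jaw":0,"xyz":[2.5,2.5,0],"roll":0},{"jaw":0,"xyz":[0,0,0],"roll":0},{"jaw":0,"xyz":[0,0,0],"roll":0}]'; python3 go.py "[.623,.12,.175]" "[.623,.12,.126]"
```

```text
t: 4.22
eef_pos: [0.6192, 0.1137, 0.2918]
orientation: [-179.9, 0.0, 103.3]
ft_force: [-0.9, -0.5, 1.0]
width: 0.004
finger_force: 0.0
4.225 [0.6192 0.1137 0.2918] [-1.7994e+02  4.0000e-02  1.0333e+02] [  7.1  29.5 -34.3  87.2  17.4  68.7 -16.7] w 0.004073621304158669
tool shift cm [ 0.53  0.53 11.68]
tool shift cm [ 0.54  0.53 16.58]
```

Now I centre over the post and come down to about 0.175 (tips at 0.109), then check with the side camera.

```bash
python3 -m handwheel '[{"jaw":0,"xyz":[0.5,0.5,0],"roll":0},{"jaw":0,"xyz":[0,0,0],"roll":0},{"jaw":0,"xyz":[0,0,2],"roll":0},{"jaw":0,"xyz":[0,0,2],"roll":0},{"jaw":0,"xyz":[0,0,2],"roll":0},{"jaw":0,"xyz":[0,0,2],"roll":0},{"jaw":0,"xyz":[0,0,2],"roll":0},{"jaw":0,"xyz":[0,0,1.5],"roll":0},{"jaw":0,"xyz":[0,0,0],"roll":0},{"jaw":0,"xyz":[0,0,0],"roll":0}]'; python3 go.py "[.623,.12,.126]"
python3 - <<'E'
from h import *
p,d=cams.grab_frame("side"); a=p[160:390,170:390,::-1]; cv2.imwrite("pics/s1.png",cv2.resize(a,None,fx=2.6,fy=2.6,interpolation=cv2.INTER_CUBIC))
m=cams.camera_model("side")
def proj(X):
    R=cv2.Rodrigues(m["rvec"])[0]; f=K(m)
    return cv2.projectPoints(np.array([X],float),m["rvec"],m["tvec"],np.array([[f,0,m["cx"]],[0,f,m["cy"]],[0,0,1]]),np.array([m["k1"],0,0,0,0.]))[0].ravel()
for X in([.623,.12,.034],[.623,.12,.109],[.633,.0739,.052],[.6116,.1646,.057]): print(X,((proj(X)-[170,160])*2.6).round())
E
```

```text
t: 5.48
eef_pos: [0.6236, 0.1206, 0.1778]
orientation: [179.9, -0.0, 103.5]
ft_force: [-1.0, -0.5, 0.3]
width: 0.002
finger_force: 0.0
5.475 [0.6236 0.1206 0.1778] [ 1.7995e+02 -1.0000e-02  1.0346e+02] [  5.1  35.9 -32.   93.9  21.9  56.5 -20.8] w 0.0024698314596197446
tool shift cm [-0.04 -0.08  5.18]
[0.623, 0.12, 0.034] [257. 344.]
[0.623, 0.12, 0.109] [247. 273.]
[0.633, 0.0739, 0.052] [267. 276.]
[0.6116, 0.1646, 0.057] [244. 378.]
```

View pics/s1.png

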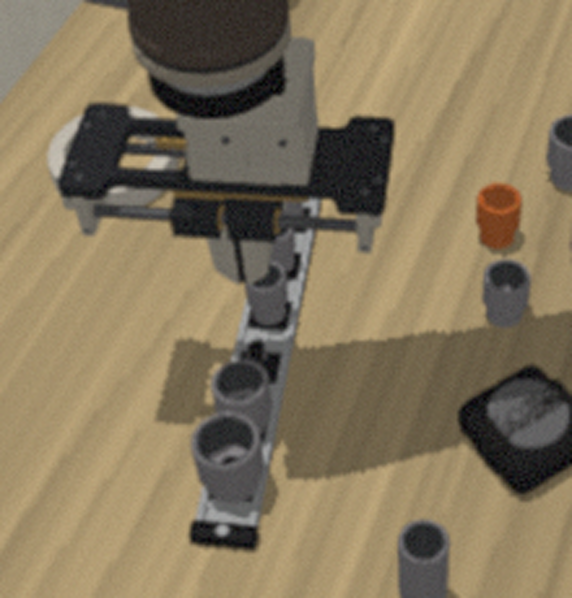

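The side view shows the bare post top near (260,347), against a projected (257,344). The neighbours agree too: rail_30 at (268,275) and rail_38 at (242,380). The aim is good, so I descend 5.2 cm to about 26 mm above the post and hold for over 2 s.

```bash
python3 -m handwheel '[{"jaw":0,"xyz":[0,-0.05,1.3],"roll":0},{"jaw":0,"xyz":[0,0,1.3],"roll":0},{"jaw":0,"xyz":[0,0,1.3],"roll":0},{"jaw":0,"xyz":[0,0,1.3],"roll":0},{"jaw":0,"xyz":[0,0,0],"roll":0},{"jaw":0,"xyz":[0,0,0],"roll":0},{"jaw":0,"xyz":[0,0,0],"roll":0}]'; python3 go.py "[.623,.12,.126]"
```

```text
t: 6.4
eef_pos: [0.6231, 0.1204, 0.1258]
orientation: [179.9, 0.0, 103.5]
ft_force: [-1.0, -0.2, -0.3]
width: 0.004
finger_force: 0.0
6.4 [0.6231 0.1204 0.1258] [179.94   0.   103.46] [  4.1  39.2 -30.5  96.4  24.3  51.1 -22.8] w 0.003935242273659985
tool shift cm [-0.04 -0.02 -0.02]
```

```bash
python3 -m handwheel '[{"jaw":0,"xyz":[0,0,0],"roll":0},{"jaw":0,"xyz":[0,0,0],"roll":0},{"jaw":0,"xyz":[0,0,0],"roll":0},{"jaw":0,"xyz":[0,0,0],"roll":0},{"jaw":0,"xyz":[0,0,0],"roll":0},{"jaw":0,"xyz":[0,0,0],"roll":0},{"jaw":0,"xyz":[0,0,0],"roll":0},{"jaw":0,"xyz":[0,0,0],"roll":0},{"jaw":0,"xyz":[0,0,0],"roll":0},{"jaw":0,"xyz":[0,0,0],"roll":0},{"jaw":0,"xyz":[0,0,0],"roll":0},{"jaw":0,"xyz":[0,0,0],"roll":0}]' && python3 -m handwheel '[{"jaw":0,"xyz":[0,0,0],"roll":0},{"jaw":0,"xyz":[0,0,0],"roll":0},{"jaw":0,"xyz":[0,0,0],"roll":0},{"jaw":0,"xyz":[0,0,0],"roll":0},{"jaw":0,"xyz":[0,0,0],"roll":0},{"jaw":0,"xyz":[0,0,0],"roll":0},{"jaw":0,"xyz":[0,0,0],"roll":0},{"jaw":0,"xyz":[0,0,0],"roll":0},{"jaw":0,"xyz":[0,0,0],"roll":0},{"jaw":0,"xyz":[0,0,0],"roll":0}]' && python3 -m handwheel '[{"jaw":0,"xyz":[0,0,-2],"roll":0},{"jaw":0,"xyz":[0,0,-2],"roll":0},{"jaw":0,"xyz":[0,0,-2],"roll":0},{"jaw":0,"xyz":[0,0,-2],"roll":0},{"jaw":0,"xyz":[0,0,-2],"roll":0},{"jaw":0,"xyz":[0,0,-2],"roll":0},{"jaw":0,"xyz":[0,0,-2],"roll":0},{"jaw":0,"xyz":[0,0,-2],"roll":0},{"jaw":0,"xyz":[0,0,0],"roll":0},{"jaw":0,"xyz":[0,0,0],"roll":0}]'; python3 go.py "[.475,.013,.285]"
python3 - <<'E'
from h import *
# loose_34 top rim centre on known height, both views
im=cv2.imread("pics/top0.png"); z=cloud("top",np.load("top0.npy"))[:,:,2]
m=(z>0.03).astype(np.uint8); m[:,:290]=0;m[:,325:]=0;m[:255]=0;m[288:]=0
u,v=np.nonzero(m)[::-1]; (c,r)=cv2.minEnclosingCircle(np.c_[u,v].astype(np.float32)); print(c,r,onplane("top",c,.044))
# side view rim centre (crop2 at (362,239)/2.5+offset)
print(onplane("side",[362/2.5+220,239/2.5+170],.044))
E
```

```text
t: 7.9
eef_pos: [0.6228, 0.1202, 0.1252]
orientation: [180.0, 0.0, 103.5]
ft_force: [0.3, -0.4, 0.1]
width: 0.003
finger_force: 0.0
t: 9.15
eef_pos: [0.6227, 0.1203, 0.1252]
orientation: [-180.0, 0.0, 103.5]
ft_force: [-1.0, -0.1, 0.9]
width: 0.003
finger_force: 0.0
t: 10.4
eef_pos: [0.6224, 0.1201, 0.2848]
orientation: [-180.0, 0.0, 103.5]
ft_force: [0.2, -0.9, -0.8]
width: 0.007
finger_force: 0.0
10.4 [0.6224 0.1201 0.2848] [-1.7997e+02  1.0000e-02  1.0346e+02] [  6.5  30.2 -34.2  87.1  17.8  68.2 -17.3] w 0.006789251315138617
tool shift cm [ -6.98 -16.83  -0.  ]
(306.8888854980469, 272.8888854980469) 6.5594258308410645 [[0.47411635 0.01328248 0.044     ]]
[[0.47476504 0.01403383 0.044     ]]
```

Both views give (0.4745, 0.0135). I move across at height.

```bash
python3 -m handwheel '[{"jaw":0,"xyz":[-0.9,-2.1,0],"roll":0},{"jaw":0,"xyz":[-0.9,-2.1,0],"roll":0},{"jaw":0,"xyz":[-0.9,-2.1,0],"roll":0},{"jaw":0,"xyz":[-0.9,-2.1,0],"roll":0},{"jaw":0,"xyz":[-0.9,-2.1,0],"roll":0},{"jaw":0,"xyz":[-0.9,-2.1,0],"roll":0},{"jaw":0,"xyz":[-0.9,-2.1,0],"roll":0},{"jaw":0,"xyz":[-0.6,-2.2,0],"roll":0},{"jaw":0,"xyz":[0,0,0],"roll":0},{"jaw":0,"xyz":[0,0,0],"roll":0}]'; python3 go.py "[.4745,.0135,.135]"
```

```text
t: 11.65
eef_pos: [0.4749, 0.0141, 0.285]
orientation: [180.0, -0.0, 103.5]
ft_force: [-0.5, 1.1, -0.0]
width: 0.004
finger_force: 0.0
11.65 [0.4749 0.0141 0.285 ] [ 1.7999e+02 -1.0000e-02  1.0346e+02] [ 22.6  15.4 -37.3 108.6  10.7  59.5  -5.7] w 0.0036927729607559552
tool shift cm [-0.05 -0.05 15.  ]
```

```bash
python3 -m handwheel '[{"jaw":0,"xyz":[-0.05,-0.05,2],"roll":0},{"jaw":0,"xyz":[0,0,2],"roll":0},{"jaw":0,"xyz":[0,0,2],"roll":0},{"jaw":0,"xyz":[0,0,2],"roll":0},{"jaw":0,"xyz":[0,0,2],"roll":0},{"jaw":0,"xyz":[0,0,2],"roll":0},{"jaw":0,"xyz":[0,0,1.5],"roll":0},{"jaw":0,"xyz":[0,0,1.5],"roll":0},{"jaw":0,"xyz":[0,0,0],"roll":0},{"jaw":0,"xyz":[0,0,0],"roll":0},{"jaw":0,"xyz":[0,0,0],"roll":0}]'; python3 go.py "[.4745,.0135,.135]"
python3 - <<'E'
from h import *
p,d=cams.grab_frame("side"); a=p[160:390,270:490,::-1]; cv2.imwrite("pics/s2.png",cv2.resize(a,None,fx=2.6,fy=2.6,interpolation=cv2.INTER_CUBIC))
E
```

```text
t: 13.02
eef_pos: [0.4745, 0.0132, 0.1358]
orientation: [179.9, 0.0, 103.5]
ft_force: [0.7, -0.1, -0.2]
width: 0.004
finger_force: 0.0
13.025 [0.4745 0.0132 0.1358] [1.7994e+02 2.0000e-02 1.0345e+02] [ 16.6  26.6 -32.1 118.7  21.6  40.3 -15.9] w 0.004077837319283809
tool shift cm [0.02 0.01 0.08]
```

View pics/s2.png

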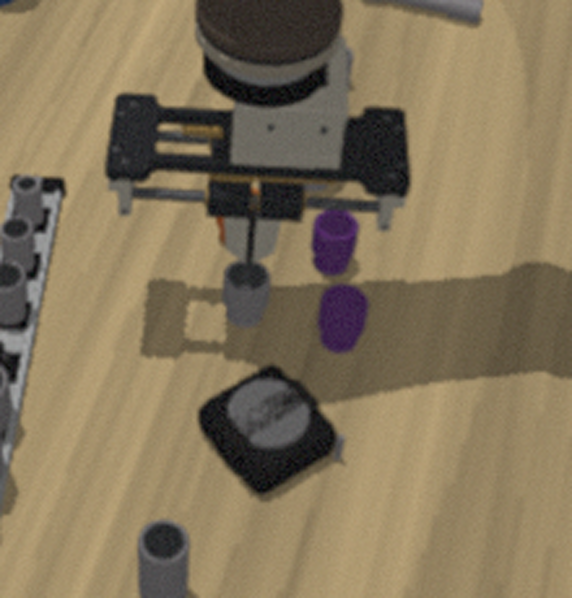

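The closed fingertips at about (248,255) sit directly above the 34 mm socket at (246,275), with a gap of about 26 mm. I hold for 3 s and hand in.

```bash
python3 -m handwheel '[{"jaw":0,"xyz":[0,0,0],"roll":0},{"jaw":0,"xyz":[0,0,0],"roll":0},{"jaw":0,"xyz":[0,0,0],"roll":0},{"jaw":0,"xyz":[0,0,0],"roll":0},{"jaw":0,"xyz":[0,0,0],"roll":0},{"jaw":0,"xyz":[0,0,0],"roll":0},{"jaw":0,"xyz":[0,0,0],"roll":0},{"jaw":0,"xyz":[0,0,0],"roll":0},{"jaw":0,"xyz":[0,0,0],"roll":0},{"jaw":0,"xyz":[0,0,0],"roll":0},{"jaw":0,"xyz":[0,0,0],"roll":0},{"jaw":0,"xyz":[0,0,0],"roll":0}]' && python3 -m handwheel '[{"jaw":0,"xyz":[0,0,0],"roll":0},{"jaw":0,"xyz":[0,0,0],"roll":0},{"jaw":0,"xyz":[0,0,0],"roll":0},{"jaw":0,"xyz":[0,0,0],"roll":0},{"jaw":0,"xyz":[0,0,0],"roll":0},{"jaw":0,"xyz":[0,0,0],"roll":0},{"jaw":0,"xyz":[0,0,0],"roll":0},{"jaw":0,"xyz":[0,0,0],"roll":0},{"jaw":0,"xyz":[0,0,0],"roll":0},{"jaw":0,"xyz":[0,0,0],"roll":0},{"jaw":0,"xyz":[0,0,0],"roll":0},{"jaw":0,"xyz":[0,0,0],"roll":0}]' && python3 -c "
from bench import order; print(order.finish_job())"
```

```text
t: 14.58
eef_pos: [0.4741, 0.0132, 0.1352]
orientation: [180.0, 0.0, 103.5]
ft_force: [0.7, -0.2, -1.2]
width: 0.01
finger_force: 0.0
t: 16.08
eef_pos: [0.4741, 0.0132, 0.1352]
orientation: [180.0, 0.0, 103.5]
ft_force: [-0.0, 0.0, -0.6]
width: 0.003
finger_force: 0.0
the job is handed in; nothing more can be done
None
```

The arm pointed at the bare post, then at the loose 34 mm socket, about 25 mm above each for over two seconds; it finished still pointing at the socket, no contact showed in the force readings, and the job was handed in at about 16 s.

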